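# Spring ring onto the honing wheel's spindle

## Task

Fit the blue spring ring that secures the honing wheel: pinch its two upright eyes together so that the ring spreads, carry it spread over the brass end of the leaning spindle, lay it flat on the aluminium hub, and let it contract into the groove between hub and brass collar. Leave it fully closed in the groove, let go of it, and leave the other things on the bench where they are.

Things in the scene. Friction and masses are not known exactly. Their poses are not given: they have to be found in the camera images.
- clip: Blue spring retaining ring, 114 mm long, 110 g, lying flat. Origin: ring centre, underside; z = ring axis, up on the side where the eyes stand; x from centre to eyes. Two arms of 6 mm round bar form a ring of 61 mm outer diameter with four inward teeth (45 and 135 degrees either side of +x), cross beyond it (links below z = 14 mm) and end in the eyes. Closed, the tooth tips lie at 16.5 mm radius.
- clip_eyes (a point): Point midway between the two upright tubular eyes, 27 mm above the ring's underside. Each eye: 12 mm diameter, z = 0 to 46 mm of the ring, centred at x = 50, y = +-26 mm (64 mm over both). Pinching them together along the ring's y SPREADS the ring; at its stop they are 26 to 28 mm over both (x = 53, y = +-7 mm). It takes 3.5 N to begin, 10 N at the stop; the ring springs shut when let go.
- clip_pivot (a point): Top of the dark pivot that joins the two arms: x = -50 mm, y = 0 of the ring, 16 mm diameter, 10 mm high.
- clip_left (a joint): Opening of the ring's arm on the +y side: 0 = closed (free), 0.19 rad = fully spread (end stop); springs back to 0. With both arms fully spread the teeth clear a circle of about 22 mm radius about the ring point x = -2 mm, y = 0.
- clip_right (a joint): The same for the arm on the -y side.
- spindle: Spindle of the green honing machine, leaning 28 degrees from vertical to the machine's front. Origin: on its axis at the aluminium hub's face; z = outwards along it. Hub 72 mm diameter, z = -20 to 0. Groove 32 mm diameter, z = 0 to 10 mm. Leather wheel 160 mm diameter, face at z = -20 mm. The ring's z must point along this z; it may be turned any way about it.
- spindle_end (a point): Centre of the spindle's outer end, 26 mm from the hub face. Brass collar over the groove: 40 mm diameter from 10 to 19 mm, then a cone to 28 mm diameter at this end.
- machine: Fixed honing machine (it stands firm and its wheel does not turn), 220 by 220 mm foot; origin: centre of its underside on the bench; x points to its back. The hub face is about 165 mm above the bench, straight above the origin.
- stone: Oilstone in a dark wooden holder, 180 x 60 x 28 mm, loose; origin under its centre.
- gouge_a: Carving gouge with a light handle, lying, 230 mm long; origin at the blade end of the handle, 13 mm below the tool's centre line.
- gouge_b: Carving gouge with a brown handle, lying, 210 mm long; origin as for the other.
- mallet: Round wooden carver's mallet lying on its side, head 84 mm wide and 105 mm long, 220 mm long in all; origin on the bench under the head, 50 mm from its end; x towards the handle.
- panel: Carved wooden panel with a rosette, 120 x 120 x 22 mm, lying; origin under its centre.
- tub: White tub with a red cap, 90 mm wide, 100 mm tall; origin under its centre.
- wax: Green bar of polishing wax, 100 x 40 x 35 mm; origin under its centre.
There are look-alikes about, which are no part of the job. What is meant by the clip is not turquoise, and is the smaller of those in its own colour.

How it is judged:
On the way, in this order (a step that is already met when the one before it is completed fails the run):
1. the ring is spread by its eyes and lifted clear of the bench (value of joint each of clip_left, clip_right above 0.12 rad and height (world z) of clip above 0.03 m), for 0.2 s.
2. the ring, still spread, surrounds the spindle's end (value of joint each of clip_left, clip_right above 0.11 rad and distance between clip and spindle below 0.02 m), for 0.1 s.
At the end, for the whole second after the job is handed in: The ring lies in the groove: its centre within 5 mm of the spindle axis sideways and between 3 mm below and 6 mm above the hub face, its plane within 0.15 rad of square to the spindle, both arms closed (below 0.045 rad), released and at rest (value of joint each of clip_left, clip_right below 0.045 rad and x of clip in the frame of spindle between -0.005 and 0.005 m and y of clip in the frame of spindle between -0.005 and 0.005 m and z of clip in the frame of spindle between -0.003 and 0.006 m and angle between the z axis of clip and the z axis of spindle, either way round below 0.15 rad and linear speed of clip below 0.02 m/s); the robot touches nothing.
It fails at once if another thing on the bench is shifted by more than 30 mm (distance of any of stone, gouge_a, gouge_b, mallet, panel, tub, wax from where it was at the start of the episode above 0.03 m).
It also fails if it takes over 42 s, if anything falls off the work surface, if the arm or the gripper's body presses on something with over 40 N, if the wrist force passes 120 N, or if a joint passes its speed limit or range.

## Robot

A 6-joint arm with a two-finger parallel gripper is mounted at the origin on the work surface. World frame = base frame: x ahead of the robot, y to its left, z up, the work surface at z = 0. Lengths are in m, angles in rad, forces in N, time in s.
With the tool pointing down it reaches from about 0.375 to 0.975 m from the base axis. Payload 3.8 kg.
Tool frame: the origin (TCP) lies midway between the tips of the shut fingers; the grasp point (between the pads) lies 19 mm behind it; z points along the fingers, y is the line along which they close (so a half turn about z gives the same grasp; the last joint's range is limited). The gripper opens to 85 mm and grips with 20 to 120 N. Pads are 22 mm wide; open, the fingers measure 114 mm over their backs; the gripper's body (76 mm by 85 mm) begins 54 mm behind the grasp point. The pads swing forward as they close: fully open they stand 13 mm farther back than shut.
Start: joints at [-1.361, 0.264, 1.604, -0, 1.274, -0.037], TCP at [0.165, -0.655, 0.231] pointing down, gripper open.
Joint ranges: [-2.63, 2.63], [-0.94, 2.18], [0.31, 2.57], [-1.31, 4.45], [0, 2.66], [-2.55, 2.55]. Speed limits (rad/s): [2.57, 2.57, 3.14, 3.14, 3.14, 3.14].

## Interface

Orientations are given as a rotation vector (axis times angle).
In Python, from workcell import sensors, viewer, job gives the robot as it stands.
- The arm moves only by the shell command python3 -m inch 'ROWS' [FORCE]. ROWS is JSON, one flat list of numbers, 7 for each row, row after row: the shift along the tool's x, y, z in mm, then the turn, a rotation vector about the tool's x, y, z in degrees, then the finger opening in mm, from 0 to 85.4. A call has exactly 8 rows; each row shifts and turns the commanded pose from where the row before left it, along the tool's axes as they then stand; what a row does not reach is not made up. A row lasts 1/10 s, in which the tool goes at most 50 mm and 8.59 degrees, less where a joint would pass 70% of its speed; a pose out of reach is approached as far as the arm can. A call is refused whole if a number of a shift passes 50 or a number of a turn 8.59, either way. A call with a gripper value outside its range is refused whole. The fingers move at their own pace and stop on an object; FORCE is the grip in N (left out, the last holds). Time passes only in rows, so rows that do not move let the fingers close, or fill a call up. It gives the time, the measured TCP pose, the force, the opening and the grip force at its end, in the units of the state.
- sensors.read_state(): the state, without advancing time (a new reading comes with each control period).
- viewer.read_camera(name): name is "scene" or "top" or "wrist"; returns the picture (420x560x3 uint8, red, green, blue); there is no depth.
- viewer.camera_params(name): a dict with "K" (3x3 intrinsics, pixels), "k1" (the pictures are not rectified: a ray, as slopes to the right and down, at radius r is drawn at 1 + k1 r^2 times it, then the intrinsics apply), "world_to_cam" (4x4, takes a point from world to camera coordinates). Camera axes: x right, y down, z forward; pixel columns grow to the right and rows downward; lengths in m; the calibration is good to about 2 mm. A picture is of the moment at which its call begins: read the wrist's pose just before it. camera_params takes no time and is no camera call; for the wrist camera it gives the pose at the moment of the call.
- job.finish_job(): hands the job in; it is judged then, once.
The state is a dict: "time": time; "q": joint angles; "joint_vel": joint speeds; "joint_torque": joint torques, N m; "tool_pos": TCP position; "tcp_rot": TCP orientation; "wrist_force": force on the tool from outside, world axes, zero at the start; "torque": the same for the moment, N m; "width": opening from 0.0 (shut) to 1.0 (fully open); "grip_force": force on a finger pad.
Only numpy, scipy, OpenCV 4.12 (cv2) and the standard library are available. Lean on these libraries where they do the work, as an engineer would, in place of code of your own. Each camera call takes 0.05 s, during which the arm holds its last target. There are 200 camera calls.

## Working session

There is one attempt and no reset: what is moved stays moved. The work goes in short steps, Python scripts to look and compute and a shell command to move; the robot and the scene stay as the last step left them, time stands still between calls to the robot, and variables do not carry over. Pictures are saved under pics/ and viewed, at most 10 in all, crops included, and the job is handed in when it is done.

```bash
ls; mkdir -p pics; cat > h.py <<'E'
import numpy as np, cv2
from scipy.spatial.transform import Rotation as R
from workcell import sensors, viewer, job
def P(n):
    p=viewer.camera_params(n); return np.array(p["K"]),p["k1"],np.array(p["world_to_cam"])
def ray(n,u,v,p=None):
    K,k1,T=p or P(n); d=np.linalg.inv(K)@[u,v,1]; s=d[:2].copy()
    for _ in range(30): s=d[:2]/(1+k1*(s@s))
    r=T[:3,:3].T@np.array([s[0],s[1],1]); return -T[:3,:3].T@T[:3,3], r/np.linalg.norm(r)
def onz(n,u,v,z,p=None):
    o,r=ray(n,u,v,p); return o+r*(z-o[2])/r[2]
def pix(n,X,p=None):
    K,k1,T=p or P(n); c=T[:3,:3]@np.array(X)+T[:3,3]; s=c[:2]/c[2]; s=s*(1+k1*(s@s)); return (K@[s[0],s[1],1])[:2]
def two(a,b):
    (o1,r1),(o2,r2)=a,b
    A=np.stack([r1,-r2],1); t=np.linalg.lstsq(A,o2-o1,rcond=None)[0]
    p,q=o1+t[0]*r1,o2+t[1]*r2; return (p+q)/2,np.linalg.norm(p-q)
def save(n,f):
    im=viewer.read_camera(n); cv2.imwrite(f,im[:,:,::-1]); return im
E
python3 - <<'E'
from h import *
for n in("top","scene","wrist"):
    save(n,f"pics/{n}0.png"); K,k,T=P(n); print(n,K[0,0],k,(-T[:3,:3].T@T[:3,3]).round(3),T[2,:3].round(2))
s=sensors.read_state(); print(s)
a=cv2.imread("pics/top0.png");b=cv2.imread("pics/scene0.png")
cv2.imwrite("pics/both.png",np.hstack([a,b])[:,:])
E
```

```text
pics
top 459.2681466322568 0.023316877696824622 [ 0.28  -0.098  1.268] [ 0.22  0.01 -0.98]
scene 469.9802520498483 -0.053753974439006535 [ 1.32  -0.568  0.975] [-0.62  0.37 -0.69]
wrist 331.9757321654342 -0.08231556512822351 [ 0.246 -0.632  0.372] [-0.31 -0.08 -0.95]
{'time': 0.15, 'q': array([-1.36090005e+00,  2.64639127e-01,  1.60506772e+00, -3.76122657e-06,
        1.27370016e+00, -3.69121303e-02]), 'joint_vel': array([-0.00053385, -0.0029555 , -0.00258662,  0.00090555,  0.00187286,
        0.00102487]), 'joint_torque': array([ 4.66005222e-04, -5.15906954e+01, -3.67959058e+01, -3.52078848e-05,
        8.13184044e-03,  2.74075273e-05]), 'tool_pos': array([ 0.16477955, -0.6539898 ,  0.23020424]), 'tcp_rot': array([-3.11590822e+00, -3.86481770e-01,  2.51676338e-04]), 'wrist_force': array([-0.03624953, -0.4404108 , -0.31995573]), 'torque': array([ 0.03115372, -0.05539705, -0.02024859]), 'grip_force': 0.0, 'width': 0.9989328048717809}
```

View pics/top0.png

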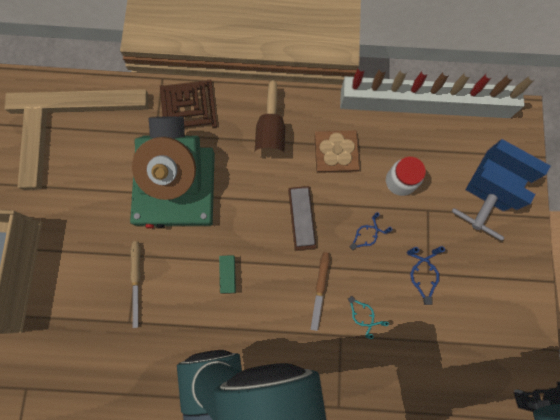

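View pics/scene0.png

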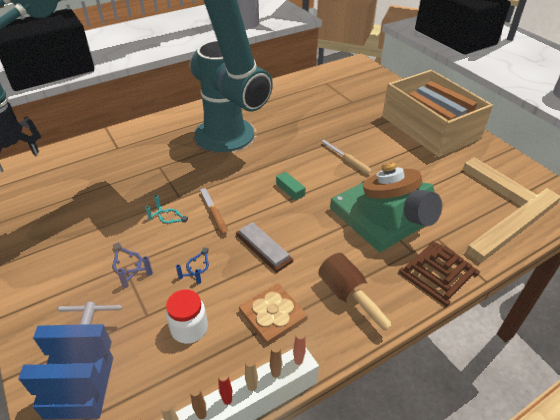

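Candidates for the clip, in top-view pixels: small blue (372,232), large blue (427,275), turquoise (368,315). The small blue one fits the description: it is not turquoise, and it is the smaller of the two blue ones. I'll enlarge that area to confirm and to measure it.

```bash
python3 - <<'E'
from h import *
t=cv2.imread("pics/top0.png"); s=cv2.imread("pics/scene0.png")
c=cv2.resize(t[205:310,340:460],None,fx=4.5,fy=4.5,interpolation=cv2.INTER_CUBIC)
d=cv2.resize(s[235:290,165:220],None,fx=4.7,fy=4.7,interpolation=cv2.INTER_CUBIC)
e=cv2.resize(t[130:220,120:225],(258,220),interpolation=cv2.INTER_CUBIC)
o=np.zeros((480,800,3),np.uint8);o[:472,:540]=c[:472];o[:258,541:799]=d[:258,:258];o[258:478,541:799]=e
cv2.imwrite("pics/crop.png",o)
hsv=cv2.cvtColor(t,cv2.COLOR_BGR2HSV); m=cv2.inRange(hsv,(105,120,40),(130,255,255))
n,l,st,ce=cv2.connectedComponentsWithStats(m)
for i in range(1,n):
    if st[i,4]>60: 
        ys,xs=np.where(l==i); r=cv2.minAreaRect(np.stack([xs,ys],1).astype(np.float32)); g=[onz("top",*p,0.01) for p in cv2.boxPoints(r)]
        print(st[i],ce[i].round(1),"sides mm",[round(1e3*np.linalg.norm(g[k]-g[k+1])) for k in (0,1)],onz("top",*ce[i],.01).round(3))
E
```

```text
[ 467  140   83   70 3207] [506.9 175.4] sides mm [190, 171] [ 0.714 -0.731  0.01 ]
[408 247  36  50 250] [424.6 265.6] sides mm [97, 131] [ 0.441 -0.495  0.01 ]
```

View pics/crop.png

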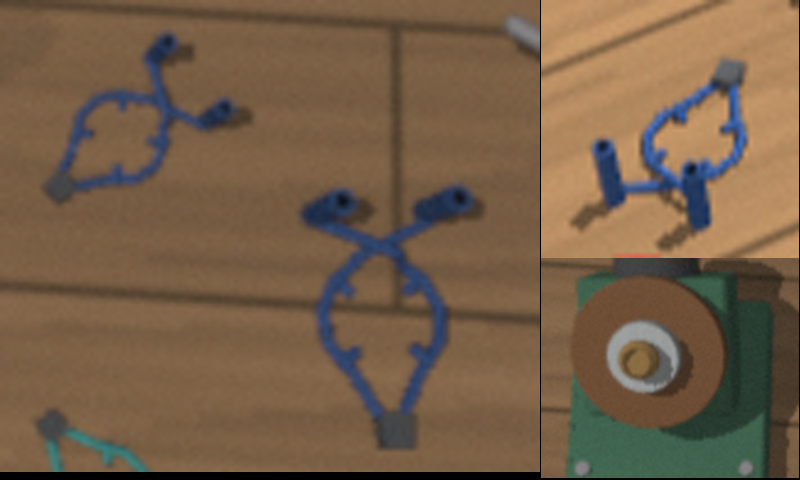

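The crop confirms it. The small blue ring is at top (372,232), with eye tops near (377,214) and (390,229) and the dark pivot at (353,247). The second blue one is clearly larger. The inset shows the brass end near (159,172) on the aluminium hub.

```bash
python3 - <<'E'
from h import *
T=lambda x,y:((x+.5)/4.5-.5+340,(y+.5)/4.5-.5+205)
S=lambda x,y:((x-541+.5)/4.7-.5+165,(y+.5)/4.7-.5+235)
# eye tops triangulated
for a,b in ((T(167,42),S(691,170)),(T(225,107),S(603,147)),(T(167,42),S(603,147)),(T(225,107),S(691,170)),(T(60,187),S(729,71))):
    p,g=two(ray("top",*a),ray("scene",*b)); print(p.round(4),"gap",round(g,4))
e1,e2=onz("top",*T(167,42),.046),onz("top",*T(225,107),.046);pv=onz("top",*T(60,187),.010)
print("top plane",e1.round(4),e2.round(4),pv.round(4)," eye sep",np.linalg.norm(e1-e2)," mid-pivot",np.linalg.norm(((e1+e2)/2-pv)[:2]))
e1,e2=onz("scene",*S(603,147),.046),onz("scene",*S(691,170),.046);pv=onz("scene",*S(729,71),.010)
print("scene plane",e1.round(4),e2.round(4),pv.round(4)," eye sep",np.linalg.norm(e1-e2)," mid-pivot",np.linalg.norm(((e1+e2)/2-pv)[:2]))
# brass, hub, wheel
t=cv2.imread("pics/top0.png");s=cv2.imread("pics/scene0.png")
for n,im,(x0,y0,x1,y1) in(("top",t,(125,135,205,205)),("scene",s,(355,155,430,205))):
    h=cv2.cvtColor(im[y0:y1,x0:x1],cv2.COLOR_BGR2HSV)
    for nm,lo,hi in(("brass",(14,110,60),(30,255,255)),("alu",(0,0,110),(180,60,255)),("wheel",(3,80,30),(13,255,255))):
        m=cv2.inRange(h,lo,hi); k,l,st,ce=cv2.connectedComponentsWithStats(m); i=1+np.argmax(st[1:,4])
        c=max(cv2.findContours((l==i).astype(np.uint8),0,1)[0],key=len); 
        print(n,nm,st[i],(ce[i]+[x0,y0]).round(1), [np.round(v,1) for v in cv2.fitEllipse(cv2.convexHull(c))] if len(c)>5 else "", "")
tt=cv2.resize(t[125:235,110:225],(400,383),interpolation=cv2.INTER_CUBIC);ss=cv2.resize(s[145:235,325:420],(400,379),interpolation=cv2.INTER_CUBIC)
o=np.zeros((383,800,3),np.uint8);o[:,:400]=tt;o[:379,400:]=ss;cv2.imwrite("pics/mach.png",o)
E
```

```text
[ 0.57   -0.3557  0.0444] gap 0.0008
[ 0.5318 -0.3907  0.0457] gap 0.0006
[ 0.558  -0.3734  0.0646] gap 0.0467
[ 0.5446 -0.3728  0.0283] gap 0.0469
[ 0.4834 -0.2985  0.0074] gap 0.0005
top plane [ 0.5698 -0.355   0.046 ] [ 0.5319 -0.3904  0.046 ] [ 0.4829 -0.2983  0.01  ]  eye sep 0.051896174256665394  mid-pivot 0.10072578611067749
scene plane [ 0.5319 -0.3911  0.046 ] [ 0.5711 -0.3564  0.046 ] [ 0.4857 -0.2991  0.01  ]  eye sep 0.05236439382641421  mid-pivot 0.09949557401007271
top brass [  0   0  15  70 497] [128.8 165.3] [array([ 4.6, 30.3]), array([20.9, 77.4]), np.float64(4.0)] 
top alu [ 22  20  29  30 373] [159.6 168.1] [array([35.7, 34.9]), array([28.1, 29.6]), np.float64(145.3)] 
top wheel [   6    2   64   62 1832] [163.7 166.8] [array([38.4, 32.5]), array([59.8, 63.9]), np.float64(122.1)] 
scene brass [   0    0   75   32 1330] [392.9 165.1] [array([35.4, 14. ]), array([ 37.9, 110. ]), np.float64(89.1)] 
scene alu [ 22  12  28  17 296] [390.9 176.1] [array([35.6, 19.9]), array([16. , 29.8]), np.float64(79.1)] 
scene wheel [  9  14  58  29 714] [394.3 183.8] [array([37.7, 27.6]), array([27.2, 60.5]), np.float64(79.7)]
```

View pics/mach.png

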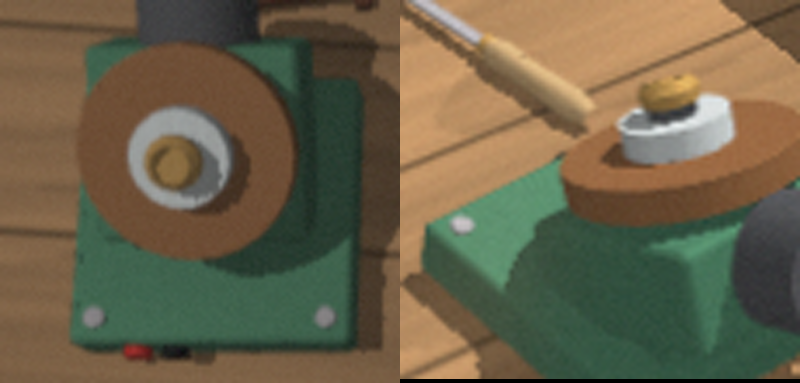

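The end disc shows at top (160.0,172.3) and scene (389.0,164.8). The front screws are near the bottom edge of the crop, so the front faces the robot. Next I'll compute the spindle pose and the first move.

```bash
python3 - <<'E'
from h import *
A=lambda x,y:(110+(x+.5)/3.478-.5,125+(y+.5)/3.482-.5)
B=lambda x,y:(325+(x-400+.5)/4.21-.5,145+(y+.5)/4.211-.5)
e,g=two(ray("top",*A(175,166)),ray("scene",*B(671,85)));print("end",e.round(4),g)
a,b=onz("top",*A(93,317),.03),onz("top",*A(324,317),.03);d=a-b;print("screws",a.round(3),b.round(3),"yaw of machine y",np.degrees(np.arctan2(d[1],d[0])))
for yaw in(-3,0,3):
    w=np.radians(yaw);z=np.array([-np.sin(.4887)*np.cos(w),-np.sin(.4887)*np.sin(w),np.cos(.4887)]);h=e-.026*z
    print(yaw,"hub",h.round(4),"px top hub",pix("top",h).round(1),"wheel face",pix("top",h-.02*z).round(1),"scene",pix("scene",h).round(1),pix("scene",h-.02*z).round(1))
s=sensors.read_state();M=R.from_rotvec(s["tcp_rot"])
print(M.as_matrix().round(3), "to clip, tool frame mm (z .20):",M.inv().apply(np.array([.5511,-.3729,.2])-s["tool_pos"])*1e3)
E
```

```text
end [0.6108 0.2111 0.1814] 0.003849549821893741
screws [0.528 0.302 0.03 ] [0.539 0.12  0.03 ] yaw of machine y 93.5637610128991
-3 hub [0.623  0.2105 0.1584] px top hub [162.4 170. ] wheel face [164.7 168.7] scene [389.7 174. ] [390.8 180.9]
0 hub [0.623  0.2111 0.1584] px top hub [162.1 170. ] wheel face [164.2 168.7] scene [389.9 174. ] [391.1 180.8]
3 hub [0.623  0.2118 0.1584] px top hub [161.9 170. ] wheel face [163.8 168.7] scene [390.1 173.9] [391.4 180.7]
[[ 0.97   0.244 -0.   ]
 [ 0.244 -0.97   0.002]
 [ 0.    -0.002 -1.   ]] to clip, tool frame mm (z .20): [ 443.28523382 -178.13430635   30.55538207]
```

```bash
python3 -m inch '[46,-18.5,0,0,0,0,85, 46,-18.5,0,0,0,0,85, 46,-18.5,0,0,0,0,85, 46,-18.5,0,0,0,0,85, 46,-18.5,0,0,0,0,85, 46,-18.5,0,0,0,0,85, 46,-18.5,0,0,0,0,85, 46,-18.5,0,0,0,0,85]'; python3 -m inch '[0,0,0,0,0,-8.5,85, 0,0,0,0,0,-8.5,85, 0,0,0,0,0,-8.5,85, 0,0,0,0,0,-8.5,85, 0,0,0,0,0,-8.5,85, 0,0,0,0,0,-8.5,85, 0,0,0,0,0,-8.5,85, 0,0,0,0,0,-8.5,85]'
cat > w.py <<'E'
from h import *
def togo(target, zax, yax):
    "shift (tool mm) and turn (tool rotvec deg) to TCP target with tool z and tool y axes given"
    s=sensors.read_state();M=R.from_rotvec(s["tcp_rot"])
    z=np.array(zax)/np.linalg.norm(zax);y=np.array(yax,float);y-=z*(y@z);y/=np.linalg.norm(y)
    G=R.from_matrix(np.stack([np.cross(y,z),y,z],1))
    print("t",round(s["time"],2),"pos",s["tool_pos"].round(4),"q",s["q"].round(2),"F",s["wrist_force"].round(1),"w",round(s["width"],3),"g",round(s["grip_force"],1))
    print("shift",(M.inv().apply(np.array(target)-s["tool_pos"])*1e3).round(1),"turn",np.degrees((M.inv()*G).as_rotvec()).round(2))
    print("shift in goal axes",(G.inv().apply(np.array(target)-s["tool_pos"])*1e3).round(1))
E
python3 - <<'E'
from w import *
a=np.radians(42.3);togo([.5511,-.3729,.12],[0,0,-1],[np.cos(a),np.sin(a),0])
E
```

```text
time: 0.95
tool_pos: [0.4868, -0.4196, 0.231]
tcp_rot: [-3.117, -0.387, 0.0]
wrist_force: [1.4, -1.4, 0.2]
width: 0.995
grip_force: 0.0
time: 1.75
tool_pos: [0.4854, -0.4209, 0.2307]
tcp_rot: [-2.361, -2.071, 0.0]
wrist_force: [-0.6, -0.8, 0.4]
width: 0.995
grip_force: 0.0
t 1.75 pos [ 0.4854 -0.4209  0.2307] q [-0.75  0.2   1.68  0.    1.26 -0.62] F [-0.6 -0.8  0.4] w 0.995 g 0.0
shift [ 56.1  59.  110.7] turn [-3.000e-02 -5.000e-02 -4.981e+01]
shift in goal axes [ -8.7  80.9 110.7]
```

```bash
python3 -m inch '[0,0,0,0,0,-8.3,85, 0,0,0,0,0,-8.3,85, 0,0,0,0,0,-8.3,85, 0,0,0,0,0,-8.3,85, 0,0,0,0,0,-8.3,85, 0,0,0,0,0,-8.3,85, -4,40,25,0,0,0,85, -4,40,25,0,0,0,85]'; python3 - <<'E'
from w import *
a=np.radians(42.3);togo([.5511,-.3729,.12],[0,0,-1],[np.cos(a),np.sin(a),0])
p=P("wrist");im=save("wrist","pics/w1.png")
for X in([.57,-.3555,.046],[.5318,-.3906,.046],[.4834,-.2985,.01]):print(pix("wrist",X,p).round(1))
E
```

```text
time: 2.55
tool_pos: [0.5511, -0.3745, 0.182]
tcp_rot: [1.282, 2.865, -0.001]
wrist_force: [0.4, -0.7, -0.6]
width: 0.996
grip_force: 0.0
t 2.55 pos [ 0.5511 -0.3745  0.182 ] q [-0.63  0.28  1.68 -0.    1.18 -1.36] F [ 0.4 -0.7 -0.6] w 0.996 g 0.0
shift [ 1.4  1.  62. ] turn [ 0.03  0.17 -0.51]
shift in goal axes [ 1.2  1.1 62. ]
[310.4 193.3]
[251.1 194.1]
[280.1  73.9]
```

View pics/w1.png

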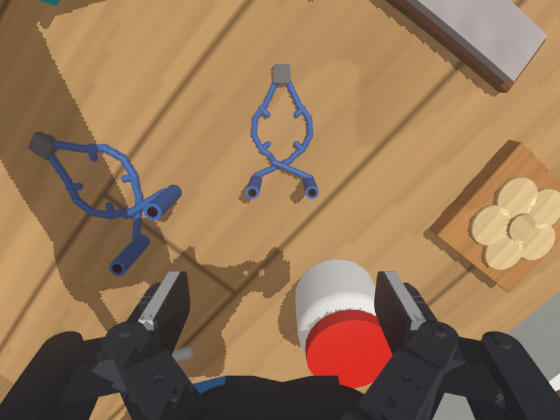

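The wrist view shows the clip ahead between the fingers, with eye tops at (252,193) and (312,193) and the pivot at (282,73). These match the predictions to about 1 px. I'll descend and pinch.

```bash
python3 -m inch '[1,2,0,0,0,-0.5,85, 0,0,30,0,0,0,85, 0,0,30,0,0,0,85, 0,0,30,0,0,0,85, 0,0,30,0,0,0,85, 0,0,28,0,0,0,85, 0,0,25,0,0,0,85, 0,0,0,0,0,0,85]' 60; python3 - <<'E'
from w import *
a=np.radians(42.3);togo([.5511,-.3729,.009],[0,0,-1],[np.cos(a),np.sin(a),0])
p=P("wrist");im=save("wrist","pics/w2.png")
E
```

```text
time: 3.4
tool_pos: [0.5478, -0.3704, 0.0047]
tcp_rot: [-1.264, -2.868, -0.002]
wrist_force: [-0.5, 0.9, 0.5]
width: 0.994
grip_force: 0.0
t 3.4 pos [ 0.5478 -0.3704  0.0047] q [-0.63  0.46  1.8  -0.    0.89 -1.37] F [-0.5  0.9  0.5] w 0.994 g 0.0
shift [-4.1  0.7 -4.4] turn [-0.11 -0.41  0.11]
shift in goal axes [-4.1  0.8 -4.3]
```

View pics/w2.png

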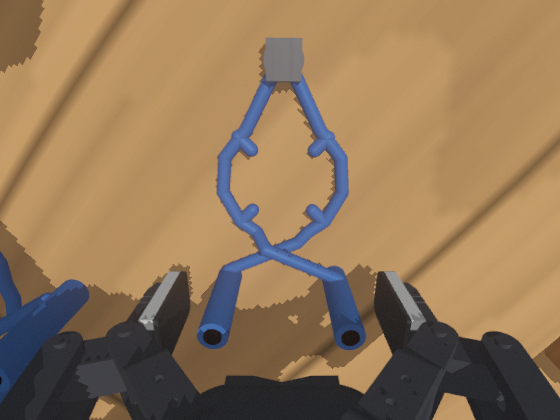

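The eyes, with tops at (212,335) and (349,337), stand centred between the pads. I'll trim the pose, pinch, and lift slightly.

```bash
python3 -m inch '[-3,0,-4,0,0,0,80, 0,0,0,0,0,0,60, 0,0,0,0,0,0,45, 0,0,0,0,0,0,30, 0,0,0,0,0,0,20, 0,0,0,0,0,0,20, 0,0,0,0,0,0,20, 0,0,0,0,0,0,20]' 60;  python3 - <<'E'
from w import *
a=np.radians(42.3);togo([.5511,-.3729,.009],[0,0,-1],[np.cos(a),np.sin(a),0])
E
```

```text
time: 4.25
tool_pos: [0.5587, -0.3777, 0.0195]
tcp_rot: [1.261, 2.863, -0.005]
wrist_force: [1.0, -1.1, 14.3]
width: 0.254
grip_force: 58.1
t 4.25 pos [ 0.5587 -0.3777  0.0195] q [-0.63  0.45  1.78 -0.    0.9  -1.37] F [ 1.  -1.1 14.3] w 0.254 g 58.1
shift [ 8.8 -2.4 10.3] turn [0.16 0.77 0.14]
shift in goal axes [ 8.7 -2.4 10.5]
```

```bash
python3 - <<'E'
from w import *
p=P("wrist");im=save("wrist","pics/w3.png")
a=np.radians(42.3);togo([.5511,-.3729,.009],[0,0,-1],[np.cos(a),np.sin(a),0])
E
```

```text
t 4.3 pos [ 0.5587 -0.3777  0.0195] q [-0.63  0.45  1.78  0.    0.9  -1.37] F [ 1.1 -2.1 14.3] w 0.253 g 58.1
shift [ 8.8 -2.4 10.4] turn [0.16 0.77 0.14]
shift in goal axes [ 8.7 -2.4 10.5]
```

View pics/w3.png

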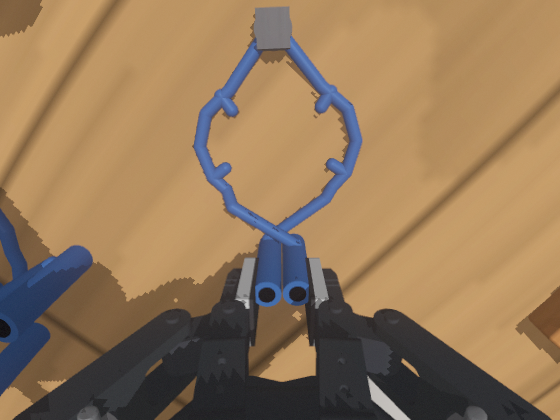

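The pinch worked. The eyes are side by side at (267,293) and (297,293) and the ring is spread wide. I'll lift it.

```bash
python3 -m inch '[0,0,-5,0,0,0,20, 0,0,-10,0,0,0,20, 0,0,-10,0,0,0,20, 0,0,-10,0,0,0,20, 0,0,-10,0,0,0,20, 0,0,-10,0,0,0,20, 0,0,-5,0,0,0,20, 0,0,0,0,0,0,20]' 90;  python3 - <<'E'
from w import *
p=P("wrist");im=save("wrist","pics/w4.png")
a=np.radians(42.3);togo([.5511,-.3729,.009],[0,0,-1],[np.cos(a),np.sin(a),0])
E
```

```text
time: 5.1
tool_pos: [0.554, -0.3743, 0.0736]
tcp_rot: [1.266, 2.873, -0.001]
wrist_force: [0.9, -0.1, -1.1]
width: 0.248
grip_force: 64.0
t 5.15 pos [ 0.5535 -0.374   0.0728] q [-0.63  0.38  1.76 -0.    1.   -1.37] F [-0.1 -0.5 -1.3] w 0.25 g 64.0
shift [ 2.5 -1.1 63.8] turn [0.01 0.05 0.14]
shift in goal axes [ 2.4 -1.1 63.8]
```

View pics/w4.png

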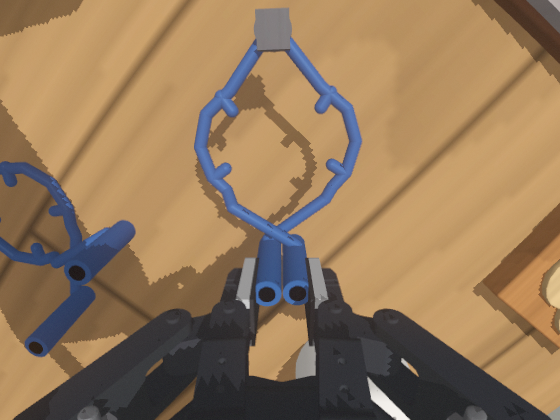

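The ring is held firmly and clear of the bench. In the image the pivot is at (272,30), the tooth tips at about (234,112), (320,107), (228,168) and (331,164), and the eyes at (267,293) and (297,293). Now its pose in the tool frame.

```bash
python3 - <<'E'
from w import *
s=sensors.read_state();M=R.from_rotvec(s["tcp_rot"]);K,k1,T=P("wrist")
W=np.eye(4);W[:3,:3]=M.as_matrix();W[:3,3]=s["tool_pos"]
C=T@W; np.save("tool2cam.npy",C); p=(K,k1,C)   # tool -> cam
print("cam in tool mm",(-C[:3,:3].T@C[:3,3]*1e3).round(1),"axis",C[2,:3].round(3))
f=lambda u,v,z:(onz("",u,v,z,p)*1e3).round(1)
for z0 in(.0155,.0195,.0235):
    pv=f(272,30,z0-.010);e1=f(267,293,z0-.046);e2=f(297,293,z0-.046)
    t=[f(*q,z0-.003) for q in((234,112),(320,107),(228,168),(331,164))]
    print(z0,"pivot",pv,"eyes",e1,e2,"sep",np.linalg.norm(e1-e2).round(1),"len",np.linalg.norm(((e1+e2)/2-pv)[:2]).round(1)); print("  teeth",*t,"diag",np.linalg.norm(t[0]-t[3]).round(1),np.linalg.norm(t[1]-t[2]).round(1),"mean",np.mean(t,0).round(1))
E
```

```text
cam in tool mm [  83.6    1.4 -142.2] axis [-0.322  0.001  0.947]
0.0155 pivot [109.5  -2.5   5.5] eyes [ 10.2  -4.2 -30.5] [ 10.2   7.5 -30.5] sep 11.7 len 99.4
  teeth [ 76.5 -20.1  12.5] [78.7 18.7 12.5] [ 50.7 -24.   12.5] [52.7 24.8 12.5] diag 50.8 51.1 mean [64.6 -0.2 12.5]
0.0195 pivot [110.2  -2.6   9.5] eyes [  7.5  -4.4 -26.5] [  7.5   7.7 -26.5] sep 12.1 len 102.8
  teeth [ 76.3 -20.6  16.5] [78.6 19.2 16.5] [ 49.9 -24.6  16.5] [51.9 25.4 16.5] diag 52.1 52.4 mean [64.2 -0.2 16.5]
0.0235 pivot [110.9  -2.7  13.5] eyes [  4.9  -4.6 -22.5] [  4.9   8.  -22.5] sep 12.6 len 106.1
  teeth [ 76.1 -21.2  20.5] [78.5 19.6 20.5] [ 49.  -25.3  20.5] [51.1 26.  20.5] diag 53.4 53.7 mean [63.7 -0.2 20.5]
```

```bash
cat >> w.py <<'E'
def goal(H,psi_deg,height,ringyaw=2.3,off=(62.2,-.6,19.5)):
    "tool goal so that the ring's tooth circle centre, underside, is at `height` along the spindle from hub-face centre H; ring x to machine -y"
    w=np.radians(psi_deg);z=np.array([-np.sin(np.radians(28))*np.cos(w),-np.sin(np.radians(28))*np.sin(w),np.cos(np.radians(28))])
    ymach=np.array([-np.sin(w),np.cos(w),0]); tz=-z; ty=np.cross(tz,ymach)
    G=np.stack([ymach,ty,tz],1); t=np.array(H)+height*z-G@(np.array(off)/1e3)
    return t,tz,ty
E
python3 - <<'E'
from w import *
g=goal([.621,.211,.162],3.5,.065);print(g); togo(*g)
E
```

```text
(array([0.58572965, 0.14652654, 0.23689075]), array([ 0.4685959 ,  0.02866055, -0.88294759]), array([0.88130072, 0.05390266, 0.46947156]))
t 5.15 pos [ 0.5535 -0.374   0.0728] q [-0.63  0.38  1.76 -0.    1.   -1.37] F [-0.1 -0.5 -1.3] w 0.25 g 64.0
shift [ 362.2  375.  -164.3] turn [-26.88  -9.47  38.16]
shift in goal axes [ 517.6  133.4 -114.9]
```

```bash
python3 -m inch '[0,0,-45,0,0,0,20, 0,0,-45,0,0,0,20, 0,0,-45,0,0,0,20, 0,0,-40,0,0,0,20, 34,35,-10,0,0,0,20, 34,35,0,0,0,0,20, 34,35,0,0,0,0,20, 34,35,0,0,0,0,20]'; python3 -m inch '[34,35,0,0,0,0,20, 34,35,0,0,0,0,20, 34,35,0,0,0,0,20, 34,35,0,0,0,0,20, 34,35,0,0,0,0,20, 20,20,0,0,0,0,20, 0,0,0,-3.36,-1.18,4.77,20, 0,0,0,-3.36,-1.18,4.77,20]'; python3 -m inch '[0,0,0,-3.36,-1.18,4.77,20, 0,0,0,-3.36,-1.18,4.77,20, 0,0,0,-3.36,-1.18,4.77,20, 0,0,0,-3.36,-1.18,4.77,20, 0,0,0,-3.36,-1.18,4.77,20, 0,0,0,-3.36,-1.18,4.77,20, 0,0,0,0,0,0,20, 0,0,0,0,0,0,20]' ;python3 - <<'E'
from w import *
g=goal([.621,.211,.162],3.5,.065); togo(*g)
E
```

```text
time: 5.95
tool_pos: [0.5643, -0.1772, 0.2566]
tcp_rot: [-1.268, -2.874, -0.0]
wrist_force: [0.7, 0.5, -1.4]
width: 0.247
grip_force: 64.3
time: 6.75
tool_pos: [0.5804, 0.0945, 0.2561]
tcp_rot: [1.461, 2.682, 0.139]
wrist_force: [-0.4, 0.1, -1.3]
width: 0.249
grip_force: 64.4
time: 7.55
tool_pos: [0.5798, 0.093, 0.2565]
tcp_rot: [1.893, 2.017, 0.5]
wrist_force: [-0.5, -0.3, -1.3]
width: 0.249
grip_force: 64.3
t 7.55 pos [0.5798 0.093  0.2565] q [ 0.14 -0.21  2.12 -0.05  0.75  0.1 ] F [-0.5 -0.3 -1.3] w 0.249 g 64.3
shift [53.  -0.9 21.7] turn [-0.18 -0.08  0.12]
shift in goal axes [53.  -1.1 21.7]
```

```bash
python3 -m inch '[15,0,0,0,0,0,20, 20,-1,0,0,0,0,20, 18,0,0,0,0,0,20, 0,0,7,0,0,0,20, 0,0,7,0,0,0,20, 0,0,7,0,0,0,20, 0,0,0,0,0,0,20, 0,0,0,0,0,0,20]' ;python3 - <<'E'
from w import *
g=goal([.621,.211,.162],3.5,.065); togo(*g)
save("wrist","pics/w5.png")
E
```

```text
time: 8.35
tool_pos: [0.5862, 0.1456, 0.2375]
tcp_rot: [1.896, 2.013, 0.5]
wrist_force: [-0.7, 0.6, -1.0]
width: 0.247
grip_force: 64.3
t 8.35 pos [0.5862 0.1456 0.2375] q [ 0.25 -0.16  2.11 -0.14  0.71  0.28] F [-0.7  0.6 -1. ] w 0.247 g 64.3
shift [ 1.  -0.6  0.4] turn [-0.13 -0.01 -0.05]
shift in goal axes [ 1.  -0.6  0.4]
```

View pics/w5.png

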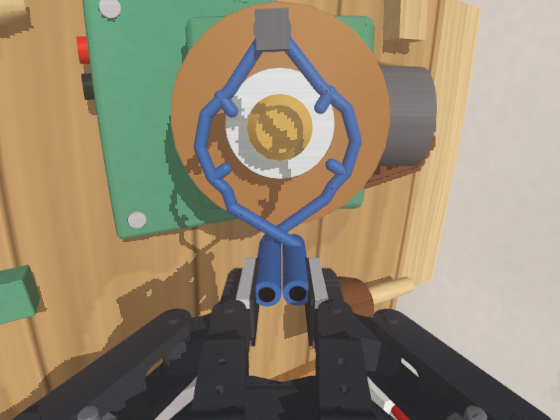

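The ring is over the spindle. Brass shows at about (280,127), the hub at about (280,123) and the wheel at about (280,113). I'll measure these numerically in the tool frame.

```bash
cat > m.py <<'E'
from w import *
C=np.load("tool2cam.npy")
def meas(file,zb):
    "zb: assumed hub-face tool z (m)"
    K,k1,_=P("wrist");p=(K,k1,C);im=cv2.imread(file);h=cv2.cvtColor(im,cv2.COLOR_BGR2HSV)
    for nm,lo,hi,z,D in(("brass",(15,130,50),(30,255,255),zb-.019,40),("alu",(0,0,90),(180,50,255),zb,72),("wheel",(5,100,40),(16,200,255),zb+.020,160)):
        m=cv2.inRange(h,lo,hi);m[:, :165]=0;m[:,400:]=0;m[235:]=0
        if nm!="brass": m[:5]=0
        m=cv2.morphologyEx(m,cv2.MORPH_OPEN,np.ones((3,3)))
        # rays from the expected centre outward: farthest mask pixel in each direction
        c0=pix("",np.array([.0622,-.0006,z]),p); pts=[]
        ys,xs=np.where(m>0);d=np.hypot(xs-c0[0],ys-c0[1]);a=np.floor(np.degrees(np.arctan2(ys-c0[1],xs-c0[0]))/4)
        lim={"brass":(10,55),"alu":(30,75),"wheel":(75,130)}[nm]
        for k in np.unique(a):
            s=(a==k)&(d<lim[1])
            if s.any():
                i=np.where(s)[0][np.argmax(d[s])]
                if d[i]>lim[0]: pts.append((xs[i],ys[i]))
        X=np.array([onz("",u,v,z,p)[:2]*1e3 for u,v in pts])
        for _ in range(4): # robust circle fit
            A=np.c_[2*X,np.ones(len(X))];s=np.linalg.lstsq(A,(X**2).sum(1),rcond=None)[0];r=np.sqrt(s[2]+s[:2]@s[:2])
            e=abs(np.hypot(*(X-s[:2]).T)-r);X=X[e<max(1.0,2*np.median(e))]
        print(nm,"centre tool mm",s[:2].round(1),"diam",(2*r).round(1),"want",D,"n",len(X),"of",len(pts),"rms",e.std().round(2))
E
python3 - <<'E'
from m import *
for zb in(.080,.0845,.089): print(zb); meas("pics/w5.png",zb)
E
```

```text
0.08
brass centre tool mm [65.2  0.2] diam 38.1 want 40 n 74 of 84 rms 0.14
alu centre tool mm [64.6 -0.1] diam 70.7 want 72 n 58 of 90 rms 0.14
wheel centre tool mm [59.9  5. ] diam 167.5 want 160 n 46 of 90 rms 0.73
0.0845
brass centre tool mm [64.7  0.2] diam 39.0 want 40 n 74 of 83 rms 0.15
alu centre tool mm [64.2 -0.1] diam 72.1 want 72 n 59 of 90 rms 0.16
wheel centre tool mm [59.7  5. ] diam 170.7 want 160 n 45 of 90 rms 0.62
0.089
brass centre tool mm [64.4  0.1] diam 39.8 want 40 n 78 of 83 rms 0.17
alu centre tool mm [63.8 -0.1] diam 73.5 want 72 n 59 of 90 rms 0.14
wheel centre tool mm [59.1  5.2] diam 173.9 want 160 n 47 of 90 rms 0.78
```

The spindle axis lies at tool (64.3, 0.1), parallel to the tool, with the hub face 65 mm beyond the ring. I'll centre over it and come down to just above the end.

```bash
python3 -m inch '[2,0.4,0,0,0,0,20, 0,0,8,0,0,0,20, 0,0,8,0,0,0,20, 0,0,8,0,0,0,20, 0,0,8,0,0,0,20, 0,0,2,0,0,0,20, 0,0,0,0,0,0,20, 0,0,0,0,0,0,20]' ;python3 - <<'E'
from m import *
g=goal([.621,.211,.162],3.5,.031); togo(*g)
save("wrist","pics/w6.png")
for zb in(.047,.051,.055): print(zb); meas("pics/w6.png",zb)
E
```

```text
time: 9.2
tool_pos: [0.6025, 0.1494, 0.2085]
tcp_rot: [1.894, 2.013, 0.502]
wrist_force: [0.3, -0.5, -0.8]
width: 0.246
grip_force: 64.3
t 9.2 pos [0.6025 0.1494 0.2085] q [ 0.25 -0.1   2.11 -0.15  0.65  0.29] F [ 0.3 -0.5 -0.8] w 0.246 g 64.3
shift [-1.9 -1.6  1. ] turn [-0.05 -0.05 -0.02]
shift in goal axes [-1.9 -1.6  1. ]
0.047
brass centre tool mm [62.3 -0.9] diam 38.4 want 40 n 84 of 90 rms 0.13
alu centre tool mm [62. -1.] diam 71.1 want 72 n 66 of 90 rms 0.16
wheel centre tool mm [59.7  0.4] diam 152.5 want 160 n 45 of 90 rms 0.53
0.051
brass centre tool mm [61.8 -1. ] diam 39.3 want 40 n 84 of 90 rms 0.14
alu centre tool mm [61.6 -1.1] diam 72.7 want 72 n 67 of 90 rms 0.14
wheel centre tool mm [59.4 -0.4] diam 156.4 want 160 n 46 of 90 rms 0.56
0.055
brass centre tool mm [61.3 -1.1] diam 40.2 want 40 n 83 of 90 rms 0.12
alu centre tool mm [61.1 -1.1] diam 74.1 want 72 n 63 of 90 rms 0.14
wheel centre tool mm [59.2 -0.5] diam 159.7 want 160 n 47 of 90 rms 0.58
```

The axis is now at tool (61.9, -1.0) against the tooth circle at (62.2, -0.6), so it is centred. I'll lower it over the end.

```bash
python3 -m inch '[0,-0.3,2,0,0,0,20, 0,0,2.5,0,0,0,20, 0,0,2.5,0,0,0,20, 0,0,2.5,0,0,0,20, 0,0,2.5,0,0,0,20, 0,0,2.5,0,0,0,20, 0,0,1.5,0,0,0,20, 0,0,0,0,0,0,20]' ;python3 - <<'E'
from m import *
g=goal([.621,.211,.162],3.5,.015); togo(*g)
save("wrist","pics/w7.png")
meas("pics/w7.png",.035)
E
```

```text
time: 10.05
tool_pos: [0.6095, 0.1498, 0.1938]
tcp_rot: [1.895, 2.014, 0.501]
wrist_force: [-0.8, -0.2, -1.3]
width: 0.25
grip_force: 64.3
t 10.05 pos [0.6095 0.1498 0.1938] q [ 0.25 -0.07  2.12 -0.15  0.62  0.29] F [-0.8 -0.2 -1.3] w 0.25 g 64.3
shift [-1.8 -0.9  0.7] turn [-0.08 -0.05 -0.02]
shift in goal axes [-1.8 -0.9  0.7]
brass centre tool mm [61.8 -0.3] diam 39.6 want 40 n 90 of 90 rms 0.1
alu centre tool mm [60.9 -0.7] diam 71.7 want 72 n 50 of 90 rms 0.25
wheel centre tool mm [60.2  0.5] diam 143.7 want 160 n 32 of 90 rms 0.49
```

```bash
python3 -m inch '[0,0,2,0,0,0,20, 0,0,2,0,0,0,20, 0,0,2,0,0,0,20, 0,0,2,0,0,0,20, 0,0,2,0,0,0,20, 0,0,2,0,0,0,20, 0,0,1.5,0,0,0,20, 0,0,0,0,0,0,20]' ;python3 - <<'E'
from m import *
g=goal([.621,.211,.162],3.5,.0015); togo(*g)
save("wrist","pics/w8.png")
meas("pics/w8.png",.0215)
E
```

```text
time: 10.9
tool_pos: [0.6157, 0.1499, 0.1827]
tcp_rot: [1.895, 2.013, 0.501]
wrist_force: [-5.8, -2.3, 4.4]
width: 0.247
grip_force: 65.4
t 10.9 pos [0.6157 0.1499 0.1827] q [ 0.25 -0.04  2.12 -0.15  0.59  0.29] F [-5.8 -2.3  4.4] w 0.247 g 65.4
shift [-1.5 -1.2  1.5] turn [-0.08 -0.02 -0.02]
shift in goal axes [-1.5 -1.2  1.5]
brass centre tool mm [62.2 -0.6] diam 39.4 want 40 n 89 of 90 rms 0.15
alu centre tool mm [61.  -0.9] diam 69.4 want 72 n 60 of 90 rms 0.37
wheel centre tool mm [60.6  0.6] diam 134.0 want 160 n 39 of 90 rms 0.43
```

```bash
python3 -m inch '[0,0,0.7,0,0,0,20, 0,0,0.7,0,0,0,20, 0,0,0.7,0,0,0,20, 0,0,0.7,0,0,0,20, 0,0,0.7,0,0,0,20, 0,0,0.5,0,0,0,20, 0,0,0,0,0,0,20, 0,0,0,0,0,0,20]' ;python3 - <<'E'
from m import *
g=goal([.621,.211,.162],3.5,.0015); togo(*g)
save("wrist","pics/w9.png")
meas("pics/w9.png",.0195)
a=cv2.imread("pics/w4.png").astype(int);b=cv2.imread("pics/w9.png")
for n in("w4","w8","w9"): # ring/pivot shift in the image: blue mask and pivot grey
    im=cv2.imread(f"pics/{n}.png");h=cv2.cvtColor(im,cv2.COLOR_BGR2HSV);m=cv2.inRange(h,(105,120,40),(130,255,255));m[:, :185]=0;m[:,375:]=0;m[310:]=0
    ys,xs=np.where(m>0);r=ys<220
    print(n,xs.min(),xs.max(),ys.min(),ys.max(),xs[r].mean().round(1),ys[r].mean().round(1),xs[~r].mean().round(1),ys[~r].mean().round(1))
E
```

```text
time: 11.75
tool_pos: [0.6178, 0.1494, 0.1812]
tcp_rot: [1.893, 2.012, 0.502]
wrist_force: [-12.7, -6.8, 14.0]
width: 0.252
grip_force: 68.2
t 11.75 pos [0.6178 0.1494 0.1812] q [ 0.25 -0.04  2.11 -0.16  0.59  0.29] F [-12.7  -6.8  14. ] w 0.252 g 68.2
shift [-0.9 -2.3 -0.8] turn [ 0.02  0.03 -0.01]
shift in goal axes [-0.9 -2.3 -0.8]
brass centre tool mm [62.8 -1.8] diam 39.7 want 40 n 90 of 90 rms 0.07
alu centre tool mm [61.2 -1.5] diam 69.6 want 72 n 54 of 90 rms 0.39
wheel centre tool mm [60.5  0.9] diam 132.5 want 160 n 35 of 90 rms 0.35
w4 195 360 38 305 272.0 136.3 280.6 261.3
w8 194 360 37 305 266.0 145.9 280.8 261.5
w9 191 361 31 307 267.8 141.7 280.8 262.2
```

The ring is seated on the hub at about 18 N with its teeth below the collar. I'll open the fingers gradually and follow forward slightly, because the pads swing back as they open.

```bash
python3 -m inch '[0,0,0,0,0,0,28, 0,0,1,0,0,0,35, 0,0,1,0,0,0,42, 0,0,1,0,0,0,50, 0,0,1,0,0,0,58, 0,0,1,0,0,0,66, 0,0,0,0,0,0,74, 0,0,0,0,0,0,80]' ;python3 - <<'E'
from m import *
g=goal([.621,.211,.162],3.5,.0015); togo(*g)
save("wrist","pics/w10.png")
E
```

```text
time: 12.6
tool_pos: [0.6198, 0.1505, 0.1736]
tcp_rot: [1.895, 2.014, 0.501]
wrist_force: [0.2, 0.1, -0.5]
width: 0.936
grip_force: 0.0
t 12.6 pos [0.6198 0.1505 0.1736] q [ 0.25 -0.02  2.12 -0.16  0.58  0.3 ] F [ 0.2  0.1 -0.5] w 0.936 g 0.0
shift [-1.8 -0.5 -8.5] turn [-0.11 -0.04 -0.01]
shift in goal axes [-1.9 -0.5 -8.5]
```

View pics/w10.png

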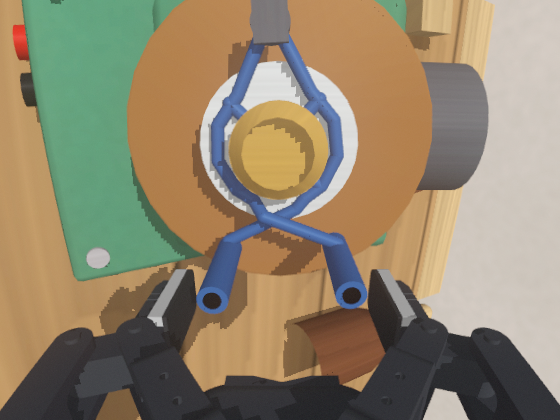

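The ring is closed. The eyes are back apart at (212,300) and (352,294), and the teeth have gone under the brass collar around (278,148). I'll withdraw along the spindle and check by numbers.

```bash
python3 -m inch '[0,0,0,0,0,0,85, 0,0,-5,0,0,0,85, 0,0,-12,0,0,0,85, 0,0,-20,0,0,0,85, 0,0,-20,0,0,0,85, 0,0,-20,0,0,0,85, 0,0,-5,0,0,0,85, 0,0,0,0,0,0,85]' ;python3 - <<'E'
from m import *
s=sensors.read_state();print(s["time"],s["tool_pos"].round(4),s["wrist_force"].round(1),s["grip_force"])
a=save("wrist","pics/w11.png");b=save("wrist","pics/w12.png");print("still:",np.abs(a.astype(int)-b).mean())
K,k1,_=P("wrist");p=(K,k1,C)
for zb in (.088,.093,.098): print(zb);meas("pics/w11.png",zb)
im=cv2.imread("pics/w11.png");h=cv2.cvtColor(im,cv2.COLOR_BGR2HSV);m=cv2.inRange(h,(105,120,40),(130,255,255));m[:,:150]=0;m[:,420:]=0
n,l,st,ce=cv2.connectedComponentsWithStats(m)
for i in range(1,n):
    if st[i,4]>30:print(st[i],ce[i].round(1))
d=cv2.inRange(h,(0,0,0),(180,255,45));d[:, :190]=0;d[:,370:]=0;d[290:]=0
n,l,st,ce=cv2.connectedComponentsWithStats(d)
for i in range(1,n):
    if 12<st[i,4]<1500:print("dark",st[i],ce[i].round(1))
E
```

```text
time: 13.45
tool_pos: [0.5822, 0.1484, 0.249]
tcp_rot: [1.893, 2.012, 0.506]
wrist_force: [0.1, -0.4, -0.8]
width: 0.995
grip_force: 0.0
13.45 [0.5822 0.1484 0.249 ] [ 0.1 -0.4 -0.8] 0.0
still: 3.0358489229024945
0.088
brass centre tool mm [62.4 -2.3] diam 37.5 want 40 n 56 of 90 rms 0.08
alu centre tool mm [62.2 -2.4] diam 70.0 want 72 n 71 of 90 rms 0.11
wheel centre tool mm [56.7  3.9] diam 168.3 want 160 n 33 of 90 rms 0.68
0.093
brass centre tool mm [63.5  7.3] diam 53.5 want 40 n 49 of 90 rms 1.24
alu centre tool mm [61.9 -2.5] diam 71.5 want 72 n 64 of 90 rms 0.09
wheel centre tool mm [56.1  4. ] diam 171.7 want 160 n 33 of 90 rms 0.63
0.098
brass centre tool mm [64.   6.9] diam 53.2 want 40 n 51 of 90 rms 1.53
alu centre tool mm [61.4 -2.6] diam 73.0 want 72 n 64 of 90 rms 0.09
wheel centre tool mm [55.5  4.1] diam 175.2 want 160 n 35 of 90 rms 0.65
[ 258   60   61  135 1038] [294.3 149.7]
[234  68  30  79 468] [245.6 104. ]
[226 181  41  48 565] [243.5 203.3]
[312 208  18  17 136] [320.7 214.9]
```

```bash
python3 - <<'E'
from m import *
K,k1,_=P("wrist");p=(K,k1,C);zb=.093;ax=np.array([61.9,-2.5])
im=cv2.imread("pics/w11.png");h=cv2.cvtColor(im,cv2.COLOR_BGR2HSV)
m=cv2.inRange(h,(103,90,20),(132,255,255));m[:,:150]=0;m[:,420:]=0;m[260:]=0
f=lambda u,v,z:onz("",u,v,z,p)[:2]*1e3
print("exp: centre",pix("",[*ax/1e3,zb-.003],p).round(1),"pivot",pix("",[(ax[0]+50)/1e3,(ax[1]-2)/1e3,zb-.010],p).round(1),
 "eye tops",[pix("",[(ax[0]-50)/1e3,(ax[1]+2+d)/1e3,zb-.046],p).round(1) for d in(-26,26)])
# ring bars: outermost blue per row near the centre
rows=[]
for v in range(96,150,3):
    xs=np.where(m[v]>0)[0]
    if len(xs): a,b=f(xs.min(),v,zb-.003),f(xs.max(),v,zb-.003); rows.append((v,xs.min(),xs.max(),*a.round(1),*b.round(1)))
r=np.array(rows);print(r[:, [0,1,2,4,6]].tolist()); w=r[:,6]-r[:,4];print("max width",w.max().round(1),"want 61, mid y",((r[:,4]+r[:,6])/2)[w>w.max()-1.5].mean().round(1),"at tool x",r[w>w.max()-1.5][:,3].mean().round(1))
for nm,(y0,y1,x0,x1) in(("L eye",(175,245,200,262)),("R eye",(175,245,295,350))):
    s=m[y0:y1,x0:x1];ys,xs=np.where(s>0);print(nm,"lowest row",ys.max()+y0,"cols there",xs[ys>ys.max()-8].min()+x0,xs[ys>ys.max()-8].max()+x0)
g=cv2.inRange(h,(0,0,40),(180,70,130));g[:, :240]=0;g[:,310:]=0;g[75:]=0
n,l,st,ce=cv2.connectedComponentsWithStats(g);i=1+np.argmax(st[1:,4]);print("pivot",st[i],ce[i].round(1),f(*ce[i],zb-.010).round(1))
E
```

```text
exp: centre [275.8 128.4] pivot [272.1  49. ] eye tops [array([235.7, 218.8]), array([321. , 218.8])]
[[96.0, 245.0, 305.0, -23.0, 17.1], [99.0, 241.0, 306.0, -25.8, 17.8], [102.0, 241.0, 308.0, -25.9, 19.2], [105.0, 239.0, 311.0, -27.3, 21.3], [108.0, 237.0, 313.0, -28.7, 22.7], [111.0, 235.0, 315.0, -30.1, 24.1], [114.0, 234.0, 315.0, -30.9, 24.1], [117.0, 233.0, 315.0, -31.6, 24.2], [120.0, 233.0, 316.0, -31.7, 24.9], [123.0, 233.0, 316.0, -31.8, 25.0], [126.0, 233.0, 316.0, -31.9, 25.1], [129.0, 233.0, 317.0, -32.0, 25.8], [132.0, 233.0, 317.0, -32.0, 25.9], [135.0, 233.0, 317.0, -32.1, 25.9], [138.0, 233.0, 316.0, -32.2, 25.3], [141.0, 234.0, 315.0, -31.6, 24.7], [144.0, 236.0, 313.0, -30.3, 23.3], [147.0, 238.0, 312.0, -29.0, 22.7]]
max width 58.0 want 61, mid y -3.3 at tool x 61.5
L eye lowest row 229 cols there 226 244
R eye lowest row 225 cols there 311 329
pivot [253  37  30  38 643] [270.2  51.2] [110.6  -5.7]
```

The ring centre is within about 1 mm of the axis. The eye tops and pivot are within about 3 px of where a closed, flat ring should put them, and the robot is clear. I'll hand the job in.

```bash
python3 -c "
from workcell import job; print(job.finish_job())"
```

```text
the job is handed in; nothing more can be done
None
```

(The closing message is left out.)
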